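# Check the analyser's guide tube with the depth gauge

### The arm

A 7-joint arm with a two-finger parallel gripper is mounted at the origin on the work surface. World frame = base frame: x ahead of the robot, y to its left, z up, the work surface at z = 0. Lengths are in m, angles in rad, forces in N, time in s.
With the tool pointing down it reaches from about 0.35 to 0.9 m from the base axis. Payload 7.2 kg.
Tool frame: the origin (TCP) lies midway between the tips of the shut fingers; the grasp point (between the pads) lies 19 mm behind it; z points along the fingers, y is the line along which they close (so a half turn about z gives the same grasp; the last joint's range is limited). The gripper opens to 85 mm and grips with 20 to 120 N. Pads are 22 mm wide; open, the fingers measure 114 mm over their backs; the gripper's body (76 mm by 85 mm) begins 54 mm behind the grasp point. The pads swing forward as they close: fully open they stand 13 mm farther back than shut.
Start: joints at [1.124, 0.411, -0.013, 1.596, 0.006, 1.134, -0.082], TCP at [0.231, -0.581, 0.231] pointing down, gripper open.
Joint ranges: [-2.95, 2.95], [-0.29, 1.99], [-1.47, 1.44], [0.14, 2.54], [-1.03, 4.17], [0.13, 1.85], [-2.86, 2.86]. Speed limits (rad/s): [2.39, 2.39, 3.01, 3.01, 3.14, 3.14, 3.14].

### API

Orientations are given as a unit quaternion [w, x, y, z].
In Python, from station import env gives the robot as it stands.
- The arm moves only by the tool arm_command, never from a script. Its argument "steps" is a list of rows, each an object of numbers: "tx", "ty", "tz": the shift along the tool's x, y, z in cm; "twist": the turn about the tool's z in degrees. A call has 1 to 20 rows; each row shifts and turns the commanded pose from where the row before left it, along the tool's axes as they then stand; what a row does not reach is not made up. A row lasts 1/8 s, in which the tool goes at most 62.5 mm and 10.7 degrees, less where a joint would pass 70% of its speed; a pose out of reach is approached as far as the arm can. A call is refused whole if a number of a shift passes 6.25 or a number of a turn 10.7, either way. A call with a gripper value outside its range is refused whole. "fingers" is the finger opening in cm, from 0 to 8.54, set as the call begins (left out, the last holds). The fingers move at their own pace and stop on an object; "grip_force" is the grip in N (left out, the last holds). Time passes only in rows, so rows that do not move let the fingers close. It gives the time, the measured TCP pose, the force, the opening and the grip force at its end, in the units of the state.
- env.get_state(): the state, without advancing time (a new reading comes with each control period).
- env.grab_frame(name): name is "side" or "top"; returns (picture, depth): 420x560x3 uint8, blue, green, red; 420x560 float32, m along the optical axis (not along the pixel's ray), 0 where there is no reading.
- env.calibration(name): a dict with "camera_matrix" (3x3 intrinsics, pixels), "world_to_cam" (4x4, takes a point from world to camera coordinates). Camera axes: x right, y down, z forward; pixel columns grow to the right and rows downward; lengths in m; the calibration is good to about 2 mm. A picture is of the moment at which its call begins. calibration takes no time and is no camera call.
- env.hand_in(): hands the job in; it is judged then, once.
The state is a dict: "clock": time; "qpos": joint angles; "qvel": joint speeds; "tau": joint torques, N m; "tool_pos": TCP position; "orientation": TCP orientation; "ft_force": force on the tool from outside, world axes, zero at the start; "torque": the same for the moment, N m; "gripper_width": opening from 0.0 (shut) to 1.0 (fully open); "grip_force": force on a finger pad.
Only numpy, scipy, OpenCV 4.12 (cv2) and the standard library are available. Lean on these libraries where they do the work, as an engineer would, in place of code of your own. Each camera call takes 0.05 s, during which the arm holds its last target. There are 200 camera calls.

### The job

Swing the lamp arm well clear of the sloping guide tube, most of the way round to the left, and leave it there. Then take the depth gauge from its cradle, push its rod into the guide tube until the collar stops on the mouth, draw it right out again and present it for reading: hold the gauge level with its tip about 10 cm above the middle of the round blue pad. Finish while still holding it there, and leave the other things on the bench where they are.

Things in the scene. Friction and masses are not known exactly. Their poses are not given: they have to be found in the camera images.
- port: steel guide tube of the white bay: outer dia 28, bore 12 dia, 101 deep. Origin = centre of its open mouth, 110 above the table; z axis points out of the mouth along the bore, 40 degrees up from level, roughly towards the robot: a rod goes in along -z, away from the robot and 40 degrees down. Fixed. Housing up to 96 high and 150 wide lies beyond and below the mouth; nothing stands in front of it
- bay: the whole analyser bay that carries the guide tube: white and grey housing 200 x 150 x 95, origin = centre of its underside, x away from the tube's mouth. Fixed
- lamp_arm (a joint): swing of the lamp arm about its upright post (rad): at the start 0 to 0.25, the green lamp head in the way over the tube's mouth; grows as the arm swings clockwise seen from above (knob first towards the robot, then to the robot's left); end stop at 1.4; clear from 1.0 on. Stays where left; hinge friction 0.12 N m (1 to 2 N at the knob when moved slowly)
- lamp: the lamp's fixed foot (110 dia x 20) and upright post (22 dia), origin = centre of the foot's underside
- lamp_hinge (a point): point on the upright hinge axis of the lamp arm, 250 above the table
- lamp_knob (a point): black upright grip knob on top of the green lamp head: 22 dia, 48 tall, this point 14 below its top and 34 above the head, 250 from the hinge axis. Knob top 304 above the table. Lamp head 90 dia, its underside 213 above the table; the arm from hinge to head is 18 wide, its top 256 above the table
- gauge: depth gauge, 70 to 120 g, lying level in the cradle. Origin = centre of the orange handle, on the rod's axis; x points along the rod to the tip, y is level. Handle: flat-sided block 64 (x) x 16 wide (y) x 22 high (z); behind it a stub to x = -61; in front a brass collar 26 dia, x = 50 to 56, then the rod, 8 dia, to the tip at x = 146 (last 10 tapered to 3 dia). Balances a little ahead of the origin
- gauge_stop (a point): centre of the collar's front face (56 in front of the gauge's origin), which stops on the tube's mouth
- gauge_tip (a point): the tip of the rod (146 in front of the gauge's origin)
- cradle: grey fixed cradle, plate 230 x 60 x 8, with two notched posts, 12 thick x 36 wide x 76 high, that carry the gauge's axis 70 above the table, 46 behind and 108 in front of its origin; yaw as the gauge. Origin on the table below the gauge's. The gauge lifts straight up; the handle is free at both sides and below
- pad: round blue reading pad with white centre, 76 dia x 6, fixed on the table; origin = centre of its underside
- tip_box: bystander, to be left alone: yellow pipette-tip box with white tips, 120 x 85 x 60 tall; origin = centre of its underside
- microplate: bystander, to be left alone: white microplate with amber wells, 127 x 86 x 14; origin = centre of its underside
- bottle: bystander, to be left alone: small reagent bottle with blue cap, 44 dia x 85; origin = centre of its underside
- jar: bystander, to be left alone: amber jar, 40 dia x 50; origin = centre of its underside
- carton: bystander, to be left alone: red carton, 120 x 70 x 55; origin = centre of its underside
- tube_block: bystander, to be left alone: white foam block with six red-capped sample tubes, 100 x 75 x 97 tall; origin = centre of its underside
Things that resemble listed ones, but are neither listed nor needed, are in the scene too. Leave any red look-alike of the cradle alone. What is shaped like the gauge but turquoise is not meant.

How it is judged:
On the way, in this order (a step that is already met when the one before it is completed fails the run):
1. the lamp arm is swung clear of the guide tube (value of joint lamp_arm above 1 rad), for 0.2 s.
2. with the lamp clear, the gauge is in the guide tube, its collar stopped on the mouth (value of joint lamp_arm above 0.95 rad and z of gauge_stop in the frame of port below 0.0025 m and distance between gauge_stop and port below 0.005 m and angle between the x axis of gauge and the z axis of port, either way round below 0.08 rad), for 0.1 s.
3. the rod is drawn right out of the tube (z of gauge_tip in the frame of port above 0.01 m), for 0.1 s.
At the end, for the whole second after the job is handed in: The lamp arm is still clear (over 0.95 rad); the gauge is held still by the fingers and touches nothing else, its rod level within about 8.5 degrees, its tip within 25 mm of the pad's centre seen from above and 70 to 140 mm above the table (value of joint lamp_arm above 0.95 rad and horizontal distance between gauge_tip and pad below 0.025 m and height (world z) of gauge_tip between 0.07 and 0.14 m and angle between gauge's own x axis and vertical between 1.421 and 1.721 rad and linear speed of gauge below 0.02 m/s and angular speed of gauge below 0.15 rad/s and contact force between gauge and the fingers above 1 N and contact force between gauge and cradle below 0.1 N and contact force between gauge and bay below 0.1 N and contact force between gauge and lamp below 0.1 N and contact force between gauge and pad below 0.1 N and contact force between gauge and tip_box below 0.1 N and contact force between gauge and microplate below 0.1 N and contact force between gauge and bottle below 0.1 N and contact force between gauge and jar below 0.1 N and contact force between gauge and carton below 0.1 N and contact force between gauge and tube_block below 0.1 N); the arm keeps its last pose, push and grip.
It fails at once if a bystander is disturbed (moved over 25 mm or tipped) (distance of any of tip_box, microplate, bottle, jar, carton, tube_block from where it was at the start of the episode above 0.025 m or angle between any of tip_box, microplate, bottle, jar, carton, tube_block's own z axis and vertical above 0.3 rad).
It also fails if it takes over 72 s, if anything falls off the work surface, if the arm or the gripper's body presses on something with over 40 N, if the wrist force passes 120 N, or if a joint passes its speed limit or range.

## Working session

There is one attempt and no reset: what is moved stays moved. The work goes in short steps, Python scripts to look and compute and a tool call to move; the robot and the scene stay as the last step left them, time stands still between calls to the robot, and variables do not carry over. Pictures are saved under pics/ and viewed, at most 10 in all, crops included, and the job is handed in when it is done.

Besides the shell and the picture viewer there is one more tool, called after ">>>" as name(argument=value, ...), one argument or row to a line, values as JSON. arm_command: Moves the arm, as the interface text tells. Its arguments: {"type":"object","properties":{"steps":{"type":"array"},"fingers":{"type":"number"},"grip_force":{"type":"number"}},"required":["steps"]}

```bash
ls; mkdir -p pics
python3 - <<'E'
from station import env
import cv2,numpy as np
for n in("side","top"):
    p,d=env.grab_frame(n); cv2.imwrite(f"pics/{n}0.png",p); np.save(f"pics/{n}0.npy",d)
    c=env.calibration(n); print(n,c["camera_matrix"].tolist(),np.round(c["world_to_cam"],3).tolist())
print(env.get_state())
E
```

```text
pics
side [[460.20191625802096, 0.0, 283.7534749435537], [0.0, 460.20191625802096, 205.52116949462896], [0.0, 0.0, 1.0]] [[-0.999, -0.042, -0.021, 0.516], [-0.015, 0.706, -0.708, 0.186], [0.044, -0.707, -0.706, 1.382], [0.0, 0.0, 0.0, 1.0]]
top [[501.3630703800524, 0.0, 279.1631882809752], [0.0, 501.3630703800524, 217.97286257366991], [0.0, 0.0, 1.0]] [[-0.015, -1.0, 0.02, -0.052], [-0.996, 0.013, -0.092, 0.505], [0.092, -0.021, -0.996, 1.777], [0.0, 0.0, 0.0, 1.0]]
{'clock': 0.1, 'qpos': array([ 1.12381023,  0.41184377, -0.01273056,  1.59696719,  0.00559027,
        1.13430559, -0.08219188]), 'qvel': array([-0.00090548, -0.00248119,  0.00066219, -0.00332604,  0.00099023,
       -0.0007215 ,  0.00039987]), 'tau': array([ 3.79831356e-03, -6.01824117e+01,  6.85094185e-01, -3.00085509e+01,
        1.41690590e-02,  6.41827690e-03, -8.97573983e-06]), 'tool_pos': array([ 0.23092987, -0.58028343,  0.2305194 ]), 'orientation': array([-7.21239310e-04,  9.82114151e-01,  1.88284997e-01, -1.83562801e-04]), 'ft_force': array([ 0.11601792,  0.33853859, -0.716671  ]), 'torque': array([ 0.01895383,  0.02672324, -0.03527885]), 'grip_force': 0.0, 'gripper_width': 0.9998632354469382}
```

View pics/top0.png

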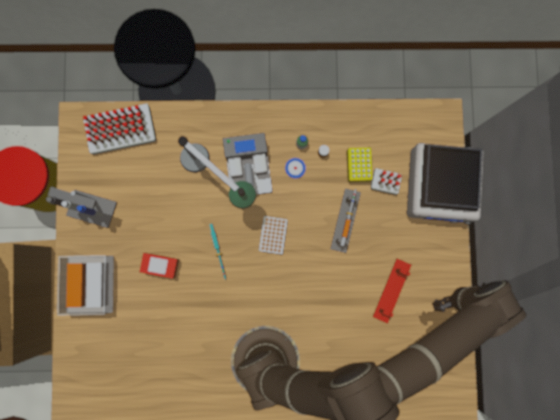

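View pics/side0.png

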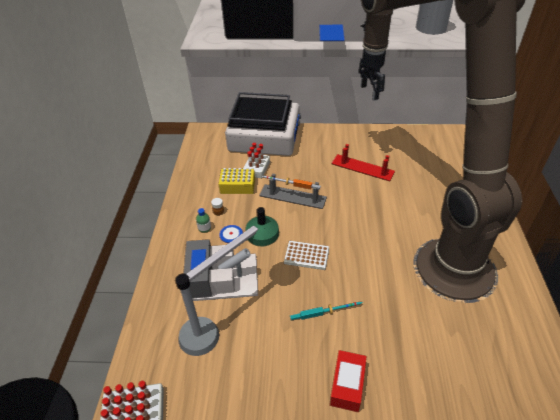

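The top view shows the lamp head at (242,195), its foot at (195,157), the bay at (248,165) and the pad at (295,168). It also shows the grey cradle with the orange gauge at (346,222). There are two possible confusions. The gauge could be the orange-handled one at (346,228) or the turquoise look-alike at (217,250). The cradle could be the grey one at (346,220) or the red look-alike at (393,290). By the description I choose orange and grey, and I'll check that with a close crop.

```bash
cat > h.py <<'E'
from station import env
import cv2,numpy as np
def cal(n):
    c=env.calibration(n); return np.array(c["camera_matrix"]),np.array(c["world_to_cam"])
def world(n,uv,depth):
    K,T=cal(n); uv=np.atleast_2d(uv).astype(float); d=np.broadcast_to(depth,len(uv))
    pc=np.c_[(uv[:,0]-K[0,2])/K[0,0]*d,(uv[:,1]-K[1,2])/K[1,1]*d,d]
    return (pc-T[:3,3])@T[:3,:3]
def ray(n,uv,z):
    a=world(n,uv,.5);b=world(n,uv,1.);t=(z-a[:,2])/(b[:,2]-a[:,2]); return a+t[:,None]*(b-a)
def proj(n,P):
    K,T=cal(n); q=(np.atleast_2d(P)@T[:3,:3].T+T[:3,3])@K.T; return q[:,:2]/q[:,2:]
def tri(uv1,uv2):  # top, side
    o=[];A=np.zeros((3,3));b=np.zeros(3)
    for n,uv in(("top",uv1),("side",uv2)):
        p=world(n,uv,0.)[0]; d=world(n,uv,1.)[0]-p; d/=np.linalg.norm(d); M=np.eye(3)-np.outer(d,d); A+=M;b+=M@p
    return np.linalg.solve(A,b)
def mask(p,lo,hi,box=None):
    m=cv2.inRange(cv2.cvtColor(p,cv2.COLOR_BGR2HSV),lo,hi)
    if box: k=np.zeros_like(m);x0,y0,x1,y1=box;k[y0:y1,x0:x1]=255;m&=k
    return m
E
python3 - <<'E'
from h import *
t=cv2.imread("pics/top0.png");s=cv2.imread("pics/side0.png")
f=lambda i,x,y,w,h:cv2.resize(i[y:y+h,x:x+w],(400,300),interpolation=cv2.INTER_CUBIC)
a=np.hstack([f(t,306,180,80,75) if 0 else f(t,300,180,100,75),f(s,250,165,100,75)])
b=np.hstack([f(t,170,125,140,105),f(s,170,200,140,105)])
cv2.imwrite("pics/crop0.png",np.vstack([a,b]))
E
```

```text
(no output)
```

View pics/crop0.png

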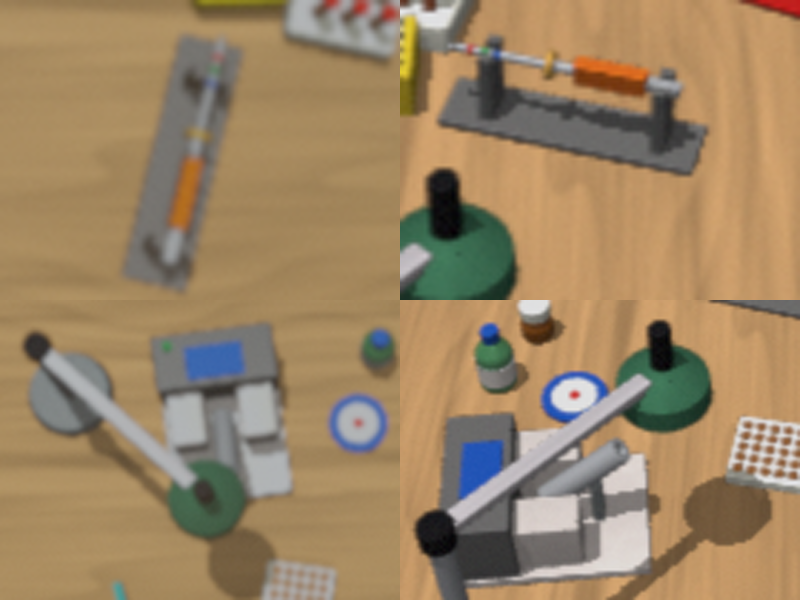

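The crop shows the orange gauge in the grey cradle with its tip up and away from the robot, so the choice is right. The knob top is at side (261,209), and the tube's mouth is at side (247,251), hidden by the lamp in the top view. Next I'll measure the gauge, knob, hinge and pad.

```bash
cat >> h.py <<'E'
def blob(p,lo,hi,box):
    m=mask(p,lo,hi,box); n,l,st,c=cv2.connectedComponentsWithStats(m)
    i=1+np.argmax(st[1:,4]); ys,xs=np.where(l==i); return np.c_[xs,ys].astype(float)
OR=((5,150,120),(16,255,255)); BL=((0,0,0),(180,255,45))
def axis_px(q):
    c=q.mean(0);u,s,v=np.linalg.svd(q-c,full_matrices=False);return c,v[0],(q-c)@v[0]
E
python3 - <<'E'
from h import *
t=cv2.imread("pics/top0.png");s=cv2.imread("pics/side0.png");D={"top":np.load("pics/top0.npy"),"side":np.load("pics/side0.npy")}
def two(nm,lo,hi,bt,bs):
    a=blob(t,lo,hi,bt);b=blob(s,lo,hi,bs)
    print(nm,len(a),len(b),a.mean(0).round(1),b.mean(0).round(1),"tri",tri(a.mean(0),b.mean(0)).round(4));return a,b
a,b=two("handle",*OR,(325,190,365,250),(270,165,330,205))
for n,q in(("top",a),("side",b)):
    c,v,r=axis_px(q); e=np.array([c+v*np.percentile(r,1),c+v*np.percentile(r,99)])
    for z in(.07,.081): 
        w=ray(n,e,z); print(n,z,w.round(4).tolist(),"yaw",np.degrees(np.arctan2(*(w[1]-w[0])[1::-1])).round(1), w.mean(0).round(4))
two("padblue",(100,120,80),(130,255,255),(282,155,310,182),(215,222,248,246))
k=two("knob",*BL,(225,180,260,205),(250,200,275,226))
h=two("hingecap",*BL,(170,130,195,155),(170,268,195,296))
for n,p in(("top",t),("side",s)):
    bx=dict(top=(225,178,262,212),side=(240,212,285,248))[n]
    q=blob(p,(60,60,30),(90,255,200),bx); i=q.astype(int); w=world(n,q,D[n][i[:,1],i[:,0]]); print("head",n,len(q),w.mean(0).round(3), np.percentile(w,[2,98],axis=0).round(3).tolist())
st=env.get_state();print(st["tool_pos"],st["orientation"])
E
```

```text
handle 71 104 [346.1 227.8] [302.8 183. ] tri [ 0.4626 -0.2914  0.0703]
top 0.07 [[0.4904, -0.2981, 0.07], [0.435, -0.2848, 0.07]] yaw 166.5 [ 0.4627 -0.2915  0.07  ]
top 0.081 [[0.4895, -0.2964, 0.081], [0.4344, -0.2831, 0.081]] yaw 166.5 [ 0.4619 -0.2897  0.081 ]
side 0.07 [[0.4938, -0.3057, 0.07], [0.4363, -0.28, 0.07]] yaw 155.9 [ 0.4651 -0.2928  0.07  ]
side 0.081 [[0.4935, -0.2934, 0.081], [0.4365, -0.2679, 0.081]] yaw 155.9 [ 0.465  -0.2806  0.081 ]
padblue 29 97 [294.2 173.3] [228.4 232.6] tri [ 0.6849 -0.1158  0.0069]Traceback (most recent call last):
  File "<stdin>", line 12, in <module>
  File "<stdin>", line 4, in two
  File "h.py", line 24, in blob
    i=1+np.argmax(st[1:,4]); ys,xs=np.where(l==i); return np.c_[xs,ys].astype(float)
        ~~~~~~~~~^^^^^^^^^^
    return _wrapfunc(a, 'argmax', axis=axis, out=out, **kwds)
    return bound(*args, **kwds)
ValueError: attempt to get argmax of an empty sequence
```

Run:
```python
from h import *
t=cv2.imread("pics/top0.png");s=cv2.imread("pics/side0.png");D={"top":np.load("pics/top0.npy"),"side":np.load("pics/side0.npy")}
B2=((0,0,0),(180,255,60))
for nm,n,p,bx in(("knob","side",s,(250,203,275,226)),("hinge","side",s,(170,268,195,296)),("hinge","top",t,(170,130,195,155))):
    q=blob(p,*((0,0,0),(180,120,60)),bx); i=q.astype(int);d=D[n][i[:,1],i[:,0]]; w=world(n,q,d)
    print(nm,n,len(q),q.mean(0),q.min(0),q.max(0),np.median(w,0).round(3),np.percentile(w,[3,97],axis=0).round(3).tolist())
for n,p in(("top",t),("side",s)):
    bx=dict(top=(225,178,262,212),side=(240,212,285,248))[n]
    q=blob(p,(60,60,20),(90,255,200),bx); i=q.astype(int); w=world(n,q,D[n][i[:,1],i[:,0]]); print("head",n,len(q),w.mean(0).round(3), np.percentile(w,[2,98],axis=0).round(3).tolist())
    (c,r)=cv2.minEnclosingCircle(q.astype(np.float32)); print(c,r,ray(n,c,.236).round(4))
b=D["top"]
for uv in((203.,181.),(243.,193.),(235,190)): 
    u,v=map(int,uv); print(uv, world("top",uv,b[v,u]).round(3),t[v,u])
```

```text
knob side 127 [261.15748031 216.5984252 ] [257. 208.] [267. 224.] [0.564 0.073 0.284] [[0.555, 0.054, 0.256], [0.574, 0.078, 0.305]]
hinge side 247 [185.22672065 283.49797571] [176. 274.] [194. 295.] [0.736 0.251 0.256] [[0.72, 0.137, 0.037], [0.769, 0.266, 0.265]]
hinge top 38 [182.65789474 140.89473684] [180. 138.] [186. 145.] [0.731 0.247 0.261] [[0.719, 0.236, 0.254], [0.739, 0.255, 0.268]]
head top 357 [0.559 0.06  0.249] [[0.527, 0.028, 0.237], [0.599, 0.097, 0.261]]
(241.7746124267578, 193.82901000976562) 12.416757583618164 [[0.5635 0.0635 0.236 ]]
head side 612 [0.559 0.089 0.248] [[0.526, 0.046, 0.221], [0.6, 0.11, 0.265]]
(261.8221435546875, 230.390380859375) 16.181419372558594 [[0.565  0.0755 0.236 ]]
(203.0, 181.0) [[ 0.647  0.218 -0.008]] [ 82 121 148]
(243.0, 193.0) [[0.556 0.056 0.304]] [41 50 55]
(235, 190) [[0.573 0.083 0.258]] [135 140 130]
```

Knob at about (0.564, 0.064), hinge at about (0.731, 0.247). The distance between them is 0.248 m, against the 0.25 m stated. The tool's y axis already lies along the mean swing direction, so I'll go above the knob.

>>> arm_command(
  steps=[
    {"tz": -6.2},
    {"tz": -6.2},
    {"tx": 3.91, "ty": -3.39},
    {"tx": 3.91, "ty": -3.39},
    {"tx": 3.91, "ty": -3.39},
    {"tx": 3.91, "ty": -3.39},
    {"tx": 3.91, "ty": -3.39},
    {"tx": 3.91, "ty": -3.39},
    {"tx": 3.91, "ty": -3.39},
    {"tx": 3.91, "ty": -3.39},
    {"tx": 3.91, "ty": -3.39},
    {"tx": 3.91, "ty": -3.39},
    {"tx": 3.91, "ty": -3.39},
    {"tx": 3.91, "ty": -3.39},
    {"tx": 3.91, "ty": -3.39},
    {"tx": 3.91, "ty": -3.39},
    {},
  ],
  fingers=5.0,
)

```text
invalid input
```

```bash
cat >> h.py <<'E'
from scipy.spatial.transform import Rotation as R
def tool():
    s=env.get_state(); q=s["orientation"]; return np.array(s["tool_pos"]),R.from_quat([q[1],q[2],q[3],q[0]]).as_matrix(),s
def todo(target):  # cm in tool axes
    p,M,s=tool(); print("t",s["clock"],"tcp",p.round(4),"M",M.round(3).tolist(),"need cm",(100*M.T@(np.array(target)-p)).round(2),"F",np.round(s["ft_force"],1),"w",round(s["gripper_width"],3)); print("q",np.round(s["qpos"],2))
E
python3 - <<'E'
from h import *
todo([.564,.064,.271])
p,d=env.grab_frame("side");cv2.imwrite("pics/s1.png",p[120:330,150:430]); cv2.imwrite("pics/s1.png",cv2.resize(p[120:330,150:430],(800,600)))
E
```

```text
t 0.1 tcp [ 0.2309 -0.5803  0.2305] M [[0.929, 0.37, -0.001], [0.37, -0.929, 0.001], [-0.0, -0.001, -1.0]] need cm [ 54.77 -47.55  -3.98] F [ 0.1  0.3 -0.7] w 1.0
q [ 1.12  0.41 -0.01  1.6   0.01  1.13 -0.08]
```

View pics/s1.png

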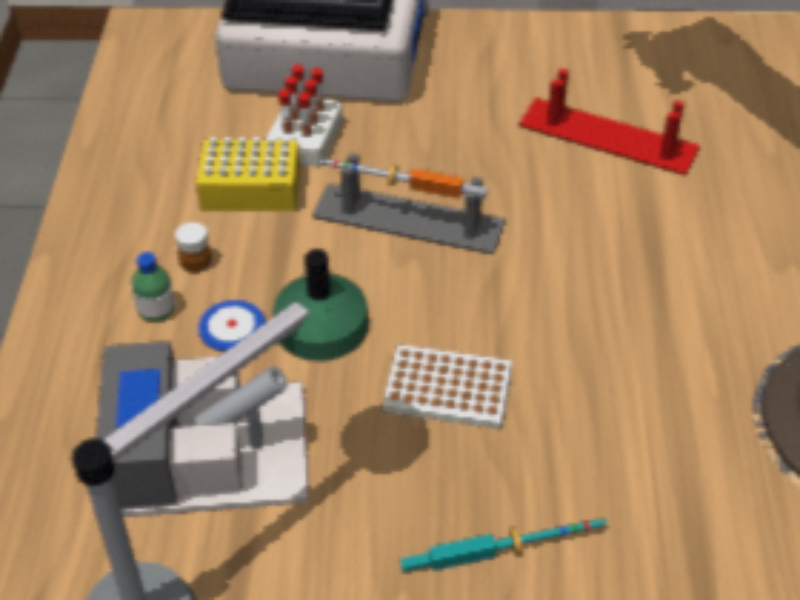

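The picture shows the scene unchanged, with the knob at (317,265) in the crop: the call was refused. The empty row is the likely cause, so I'll give every row numbers.

>>> arm_command(
  steps=[
    {"tx": 0, "ty": 0, "tz": -6.2, "twist": 0},
    {"tx": 0, "ty": 0, "tz": -6.2, "twist": 0},
    {"tx": 3.9, "ty": -3.4, "tz": 0, "twist": 0},
    {"tx": 3.9, "ty": -3.4, "tz": 0, "twist": 0},
    {"tx": 3.9, "ty": -3.4, "tz": 0, "twist": 0},
    {"tx": 3.9, "ty": -3.4, "tz": 0, "twist": 0},
    {"tx": 3.9, "ty": -3.4, "tz": 0, "twist": 0},
    {"tx": 3.9, "ty": -3.4, "tz": 0, "twist": 0},
    {"tx": 3.9, "ty": -3.4, "tz": 0, "twist": 0},
    {"tx": 3.9, "ty": -3.4, "tz": 0, "twist": 0},
    {"tx": 3.9, "ty": -3.4, "tz": 0, "twist": 0},
    {"tx": 3.9, "ty": -3.4, "tz": 0, "twist": 0},
    {"tx": 3.9, "ty": -3.4, "tz": 0, "twist": 0},
    {"tx": 3.9, "ty": -3.4, "tz": 0, "twist": 0},
    {"tx": 3.9, "ty": -3.4, "tz": 0, "twist": 0},
    {"tx": 3.9, "ty": -3.4, "tz": 0, "twist": 0},
    {"tx": 0, "ty": 0, "tz": 0, "twist": 0},
  ],
  fingers=5.0,
  grip_force=30,
)

```text
clock: 2.28
tool_pos: [0.5626, 0.0681, 0.3545]
orientation: [-0.001, 0.981, 0.192, -0.0]
ft_force: [0.7, -0.1, -0.4]
gripper_width: 0.587
grip_force: 0.0
```

Run:
```python
from h import *
todo([.564,.064,.271])
```

```text
t 2.275 tcp [0.5626 0.0681 0.3545] M [[0.927, 0.376, -0.001], [0.376, -0.927, 0.003], [-0.0, -0.003, -1.0]] need cm [-0.03  0.46  8.34] F [ 0.7 -0.1 -0.4] w 0.587
q [ 0.21  0.28 -0.53  1.53  0.14  1.37 -1.52]
```

>>> arm_command(
  steps=[
    {"tx": 0, "ty": 0.4, "tz": 3, "twist": 0},
    {"tx": 0, "ty": 0, "tz": 3, "twist": 0},
    {"tx": 0, "ty": 0, "tz": 2.3, "twist": 0},
    {"tx": 0, "ty": 0, "tz": 0, "twist": 0},
  ],
)

```text
clock: 2.78
tool_pos: [0.5626, 0.0583, 0.2707]
orientation: [0.0, 0.982, 0.188, -0.002]
ft_force: [-0.6, -0.5, 0.7]
gripper_width: 0.584
grip_force: 0.0
```

>>> arm_command(
  steps=[
    {"tx": 0, "ty": 0, "tz": 0, "twist": 0},
    {"tx": 0, "ty": 0, "tz": 0, "twist": 0},
    {"tx": 0, "ty": 0, "tz": 0, "twist": 0},
    {"tx": 0, "ty": 0, "tz": 0, "twist": 0},
  ],
  fingers=2.6,
)

```text
clock: 3.28
tool_pos: [0.564, 0.0597, 0.2727]
orientation: [0.0, 0.982, 0.188, 0.0]
ft_force: [-0.0, -0.3, 0.8]
gripper_width: 0.305
grip_force: 0.0
```

Run:
```python
from h import *
todo([.564,.064,.271]); p,M,s=tool()
H=np.array([.731,.247]); a=np.radians(-132.4-np.arange(0,64,7)); P=np.c_[H+.249*np.c_[np.cos(a),np.sin(a)],a*0+.271]
print((100*np.diff(P,axis=0)@M).round(2).tolist(),P[-1])
```

```text
t 3.275 tcp [0.564  0.0597 0.2727] M [[0.929, 0.37, 0.001], [0.37, -0.929, -0.0], [0.001, 0.0, -1.0]] need cm [ 0.16 -0.4   0.17] F [-0.  -0.3  0.8] w 0.305
q [ 0.22  0.33 -0.52  1.66  0.17  1.2  -1.54]
[[-1.16, -2.81, -0.0], [-0.81, -2.93, -0.0], [-0.44, -3.01, -0.0], [-0.07, -3.04, -0.0], [0.3, -3.03, -0.0], [0.66, -2.97, -0.0], [1.02, -2.86, -0.0], [1.36, -2.72, -0.0], [1.68, -2.53, 0.0]] [0.49094024 0.31312347 0.271     ]
```

>>> arm_command(
  steps=[
    {"tx": -0.6, "ty": -1.4, "tz": 0, "twist": 0},
    {"tx": -0.6, "ty": -1.4, "tz": 0, "twist": 0},
    {"tx": -0.4, "ty": -1.5, "tz": 0, "twist": 0},
    {"tx": -0.4, "ty": -1.5, "tz": 0, "twist": 0},
    {"tx": -0.2, "ty": -1.5, "tz": 0, "twist": 0},
    {"tx": -0.2, "ty": -1.5, "tz": 0, "twist": 0},
    {"tx": 0, "ty": -1.5, "tz": 0, "twist": 0},
    {"tx": 0, "ty": -1.5, "tz": 0, "twist": 0},
    {"tx": 0.15, "ty": -1.5, "tz": 0, "twist": 0},
    {"tx": 0.15, "ty": -1.5, "tz": 0, "twist": 0},
    {"tx": 0.3, "ty": -1.5, "tz": 0, "twist": 0},
    {"tx": 0.3, "ty": -1.5, "tz": 0, "twist": 0},
    {"tx": 0.5, "ty": -1.4, "tz": 0, "twist": 0},
    {"tx": 0.5, "ty": -1.4, "tz": 0, "twist": 0},
    {"tx": 0.7, "ty": -1.4, "tz": 0, "twist": 0},
    {"tx": 0.7, "ty": -1.4, "tz": 0, "twist": 0},
    {"tx": 0.8, "ty": -1.3, "tz": 0, "twist": 0},
    {"tx": 0.8, "ty": -1.3, "tz": 0, "twist": 0},
    {"tx": 0, "ty": 0, "tz": 0, "twist": 0},
    {"tx": 0, "ty": 0, "tz": 0, "twist": 0},
  ],
)

```text
clock: 5.78
tool_pos: [0.4906, 0.3108, 0.2721]
orientation: [-0.0, 0.982, 0.188, -0.0]
ft_force: [-1.6, 0.7, -0.6]
gripper_width: 0.307
grip_force: 0.7
```

Run:
```python
from h import *
todo([.491,.313,.271])
for n in("top","side"):
    p,d=env.grab_frame(n);cv2.imwrite(f"pics/{n}2.png",p);np.save(f"pics/{n}2.npy",d)
t=cv2.imread("pics/top2.png");s=cv2.imread("pics/side2.png")
f=lambda i,x,y,w,h:cv2.resize(i[y:y+h,x:x+w],(400,600),interpolation=cv2.INTER_CUBIC)
cv2.imwrite("pics/v2.png",np.hstack([f(t,160,120,140,210),f(s,150,180,140,210)]))
```

```text
t 5.775 tcp [0.4906 0.3108 0.2721] M [[0.929, 0.37, -0.001], [0.37, -0.929, 0.0], [-0.001, -0.0, -1.0]] need cm [ 0.12 -0.19  0.11] F [-1.6  0.7 -0.6] w 0.307
q [-0.17  0.37 -0.63  1.62  0.23  1.22 -2.04]
```

View pics/v2.png

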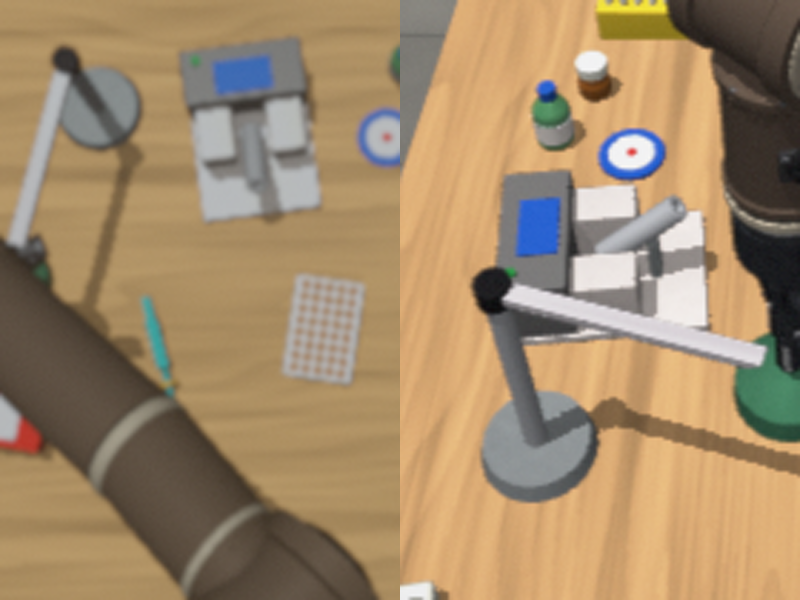

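The lamp arm followed: the head is now at (45,270) in the top crop, under the wrist. The tube is clear in both views, with its mouth near (258,185) in the top crop and (675,208) in the side crop. I'll let go, rise, and take a closer look at the tube.

>>> arm_command(
  steps=[
    {"tx": 0, "ty": 0, "tz": 0, "twist": 0},
    {"tx": 0, "ty": 0, "tz": 0, "twist": 0},
    {"tx": 0, "ty": 0, "tz": -2, "twist": 0},
    {"tx": 0, "ty": 0, "tz": -4, "twist": 0},
    {"tx": 0, "ty": 0, "tz": -4, "twist": 0},
  ],
  fingers=5.0,
)

```text
clock: 6.5
tool_pos: [0.491, 0.3102, 0.3734]
orientation: [0.0, 0.982, 0.188, -0.0]
ft_force: [0.5, 0.2, -0.5]
gripper_width: 0.585
grip_force: 0.0
```

Run:
```python
from h import *
t=cv2.imread("pics/top2.png");s=cv2.imread("pics/side2.png")
f=lambda i,x,y,w,h,W,H:cv2.resize(i[y:y+h,x:x+w],(W,H),interpolation=cv2.INTER_CUBIC)
cv2.imwrite("pics/v3.png",np.hstack([f(t,220,130,60,75,400,500),f(s,215,235,48,60,400,500)]))
D=np.load("pics/top2.npy");S=np.load("pics/side2.npy")
g=np.array([(u,v) for v in range(136,200) for u in range(222,275)]); w=world("top",g,D[g[:,1],g[:,0]])
hi=(w[:,2]>.085)&(w[:,0]>.71)
r=cv2.minAreaRect((w[hi][:,:2]*1000).astype(np.float32)); print("housing rear",r,hi.sum())
for x in range(0,1): pass
# tube points: between
tb=(w[:,2]>.06)&(w[:,0]<.70)&(w[:,0]>.58)&(abs(w[:,1]-.045)<.025)
for a,b in zip(g[tb],w[tb].round(3)): print(a,b,end=";")
```

```text
housing rear ((758.5587158203125, 59.13384246826172), (72.01213836669922, 149.97430419921875), 6.700316429138184) 790
[254 162] [0.698 0.028 0.077];[255 162] [0.699 0.025 0.073];[256 162] [0.7   0.021 0.071];[247 163] [0.699 0.053 0.061];[248 163] [0.699 0.05  0.061];[249 163] [0.698 0.046 0.061];[254 163] [0.696 0.028 0.071];[255 163] [0.694 0.024 0.08 ];[256 163] [0.695 0.021 0.075];[247 164] [0.695 0.053 0.062];[248 164] [0.695 0.05  0.06 ];[249 164] [0.695 0.046 0.061];[254 164] [0.692 0.028 0.073];[255 164] [0.692 0.025 0.074];[256 164] [0.693 0.021 0.068];[245 165] [0.691 0.06  0.063];[246 165] [0.691 0.057 0.062];[247 165] [0.69  0.053 0.068];[248 165] [0.69  0.05  0.066];[249 165] [0.691 0.046 0.063];[250 165] [0.69  0.043 0.066];[254 165] [0.687 0.028 0.08 ];[255 165] [0.69  0.025 0.066];[256 165] [0.689 0.021 0.073];[246 166] [0.688 0.057 0.061];[247 166] [0.686 0.053 0.07 ];[248 166] [0.687 0.05  0.064];[249 166] [0.686 0.046 0.07 ];[250 166] [0.687 0.043 0.065];[251 166] [0.688 0.039 0.06 ];[255 166] [0.685 0.025 0.072];[256 166] [0.684 0.021 0.079];[245 167] [0.684 0.061
[... 4168 characters left out ...]
46 0.098];[250 183] [0.62  0.042 0.1  ];[251 183] [0.621 0.039 0.094];[252 183] [0.617 0.035 0.117];[253 183] [0.618 0.031 0.116];[246 184] [0.617 0.056 0.102];[247 184] [0.614 0.052 0.116];[248 184] [0.616 0.049 0.107];[249 184] [0.615 0.045 0.11 ];[250 184] [0.617 0.042 0.098];[251 184] [0.617 0.039 0.098];[252 184] [0.616 0.035 0.106];[253 184] [0.614 0.031 0.114];[247 185] [0.61  0.052 0.119];[248 185] [0.611 0.048 0.112];[249 185] [0.613 0.046 0.1  ];[251 185] [0.613 0.038 0.103];[252 185] [0.612 0.035 0.105];[253 185] [0.612 0.031 0.107];[248 186] [0.609 0.049 0.106];[249 186] [0.608 0.045 0.11 ];[250 186] [0.609 0.042 0.102];[251 186] [0.609 0.038 0.105];[252 186] [0.611 0.035 0.095];
```

View pics/v3.png

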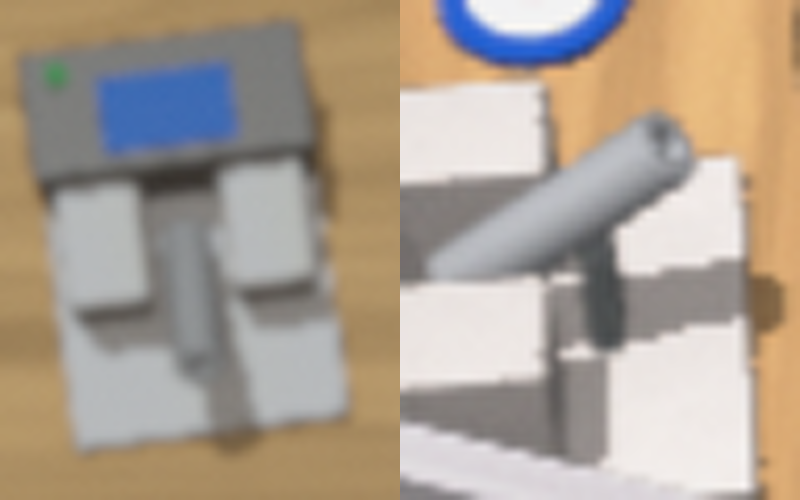

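The tube shows clearly: its mouth centre is at (196,359) in the left crop and (668,146) in the right, and the bay's yaw is about 6.7°. The tool can only shift and twist, so the gauge has to pivot in the pads. I'll enter the tip level, then raise the handle in an arc so the bore turns the rod. Afterwards the cradle can level it again. First I'll finish the measurements.

Run:
```python
from h import *
t=cv2.imread("pics/top2.png");s=cv2.imread("pics/side2.png");t0=cv2.imread("pics/top0.png");s0=cv2.imread("pics/side0.png")
a=np.array([220+196/6.667-.5,130+359/6.667-.5]);b=np.array([215+268/8.333-.5,235+146/8.333-.5])
m=tri(a,b);print("mouth",m.round(4),ray("top",a,.11).round(4),ray("side",b,.11).round(4),proj("top",m)-a,proj("side",m)-b)
# tube lower silhouette axis yaw: far point of tube axis in top crop (181,235)
print("tube",ray("top",[220+181/6.667-.5,130+235/6.667-.5],.057+.0107+.003).round(4))
# cradle plate
q=blob(t0,(0,0,60),(180,50,125),(325,185,365,256)); w=ray("top",q,.008)
print("plate",len(q),cv2.minAreaRect((w[:,:2]*1000).astype(np.float32)))
c,v,r=axis_px(q);e=ray("top",np.array([c-30*v,c+30*v]),.008);print("plate pca yaw",np.degrees(np.arctan2(e[1,1]-e[0,1],e[1,0]-e[0,0])))
# collar (brass)
for n,p,bx in(("top",t0,(338,200,360,225)),("side",s0,(280,168,300,190))):
    m_=mask(p,(17,110,110),(32,255,255),bx);ys,xs=np.where(m_>0);print("brass",n,len(xs),xs.mean(),ys.mean(),ray(n,[xs.mean(),ys.mean()],.07).round(4))
for n,p,bx in(("top",t0,(280,152,312,184)),("side",s0,(212,218,250,248))):
    m_=mask(p,(100,100,60),(130,255,255),bx);ys,xs=np.where(m_>0)
    (cx,cy),ax,_=cv2.fitEllipse(np.c_[xs,ys][cv2.convexHull(np.c_[xs,ys].astype(np.int32),returnPoints=False)[:,0]].astype(np.float32)); print("pad",n,len(xs),(cx,cy),ax,ray(n,[cx,cy],.006).round(4))
todo([.4627,-.2915,.16])
```

```text
mouth [0.6172 0.0454 0.1101] [[0.6174 0.0454 0.11  ]] [[0.617  0.0454 0.11  ]] [[0.00058544 0.05787354]] [[-0.06988098 -0.00883081]]
tube [[0.6903 0.0542 0.0707]]
plate 653 ((494.53955078125, -299.00146484375), (55.339115142822266, 222.94056701660156), 74.55487823486328)
plate pca yaw 164.33181179142193
brass top 78 354.14102564102564 214.07692307692307 [[ 0.5106 -0.3212  0.07  ]]
brass side 19 286.7894736842105 180.57894736842104 [[ 0.5172 -0.303   0.07  ]]
pad top 89 (294.9625549316406, 167.74990844726562) (18.328588485717773, 18.59026527404785) [[ 0.6902 -0.1197  0.006 ]]
pad side 114 (230.13192749023438, 233.1367645263672) (16.152002334594727, 22.559345245361328) [[ 0.6949 -0.1164  0.006 ]]
t 6.5 tcp [0.491  0.3102 0.3734] M [[0.929, 0.369, -0.0], [0.369, -0.929, -0.0], [-0.0, 0.0, -1.0]] need cm [-24.85  54.86  21.36] F [ 0.5  0.2 -0.5] w 0.585
q [-0.17  0.32 -0.64  1.46  0.19  1.43 -2.  ]
```

Mouth at (0.617, 0.045, 0.110), with both rays agreeing. The pad is at (0.692, -0.118). The gauge is at (0.463, -0.2915, 0.070) with a heading of about -15°. I'll go above the gauge.

>>> arm_command(
  steps=[
    {"tx": -2, "ty": 4.6, "tz": 0, "twist": 0},
    {"tx": -2, "ty": 4.6, "tz": 0, "twist": 0},
    {"tx": -2, "ty": 4.6, "tz": 0, "twist": 0},
    {"tx": -2, "ty": 4.6, "tz": 0, "twist": 0},
    {"tx": -2, "ty": 4.6, "tz": 0, "twist": 0},
    {"tx": -2, "ty": 4.6, "tz": 0, "twist": 0},
    {"tx": -2, "ty": 4.6, "tz": 0, "twist": 0},
    {"tx": -2.1, "ty": 4.5, "tz": 0, "twist": 0},
    {"tx": -2.1, "ty": 4.5, "tz": 0, "twist": 0},
    {"tx": -2.1, "ty": 4.5, "tz": 0, "twist": 0},
    {"tx": -2.1, "ty": 4.5, "tz": 0, "twist": 0},
    {"tx": -2.2, "ty": 4.5, "tz": 0, "twist": 0},
    {"tx": 0, "ty": 0, "tz": 5, "twist": 9.2},
    {"tx": 0, "ty": 0, "tz": 5, "twist": 9.2},
    {"tx": 0, "ty": 0, "tz": 5, "twist": 9.2},
    {"tx": 0, "ty": 0, "tz": 5, "twist": 9.1},
    {"tx": 0, "ty": 0, "tz": 0, "twist": 0},
    {"tx": 0, "ty": 0, "tz": 0, "twist": 0},
  ],
)

```text
clock: 8.75
tool_pos: [0.4657, -0.2891, 0.1742]
orientation: [0.0, 0.992, -0.129, 0.001]
ft_force: [-0.2, 0.2, 1.3]
gripper_width: 0.581
grip_force: 0.0
```

Run:
```python
from h import *
todo([.461,-.291,.052])
p,d=env.grab_frame("side");t,_=env.grab_frame("top")
cv2.imwrite("pics/v4.png",np.hstack([cv2.resize(p[120:240,230:350],(400,400),interpolation=2),cv2.resize(t[160:280,290:410],(400,400),interpolation=2)]))
```

```text
t 8.75 tcp [ 0.4657 -0.2891  0.1742] M [[0.967, -0.255, 0.002], [-0.255, -0.967, -0.001], [0.002, 0.0, -1.0]] need cm [-0.43  0.3  12.21] F [-0.2  0.2  1.3] w 0.581
q [ 0.58  0.34 -0.15  1.84  0.06  0.95 -1.42]
```

View pics/v4.png

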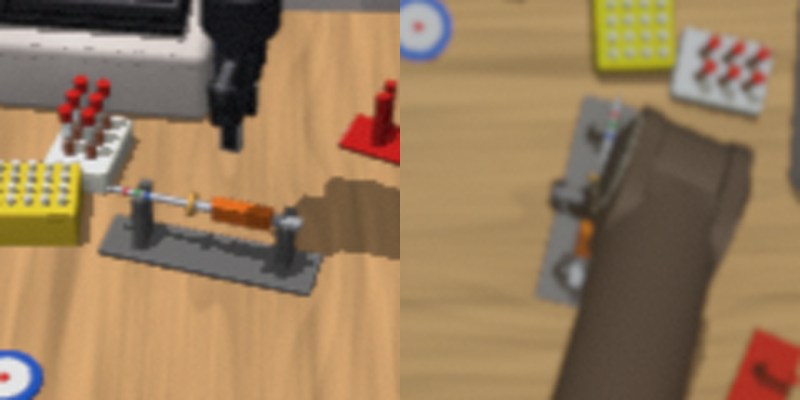

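The gripper hangs above the orange handle at (242,212), lined up with it. I'll go down and grip.

>>> arm_command(
  steps=[
    {"tx": -0.4, "ty": 0.3, "tz": 4, "twist": 0},
    {"tx": 0, "ty": 0, "tz": 4, "twist": 0},
    {"tx": 0, "ty": 0, "tz": 3, "twist": 0},
    {"tx": 0, "ty": 0, "tz": 1.2, "twist": 0},
    {"tx": 0, "ty": 0, "tz": 0, "twist": 0},
    {"tx": 0, "ty": 0, "tz": 0, "twist": 0},
  ],
)

```text
clock: 9.6
tool_pos: [0.4611, -0.2911, 0.0519]
orientation: [0.0, 0.991, -0.13, 0.001]
ft_force: [-0.4, -0.4, 0.8]
gripper_width: 0.586
grip_force: 0.0
```

>>> arm_command(
  steps=[
    {"tx": 0, "ty": 0, "tz": 0, "twist": 0},
    {"tx": 0, "ty": 0, "tz": 0, "twist": 0},
    {"tx": 0, "ty": 0, "tz": 0, "twist": 0},
    {"tx": 0, "ty": 0, "tz": 0, "twist": 0},
    {"tx": 0, "ty": 0, "tz": 0, "twist": 0},
    {"tx": 0, "ty": 0, "tz": 0, "twist": 0},
  ],
  fingers=0,
  grip_force=20,
)

```text
clock: 10.35
tool_pos: [0.4604, -0.2908, 0.0511]
orientation: [0.0, 0.991, -0.13, 0.001]
ft_force: [-0.7, 0.6, 7.0]
gripper_width: 0.183
grip_force: 22.3
```

Run:
```python
from h import *
todo([.461,-.291,.052])
```

```text
t 10.35 tcp [ 0.4604 -0.2908  0.0511] M [[0.966, -0.258, 0.001], [-0.258, -0.966, -0.001], [0.001, 0.0, -1.0]] need cm [ 0.06  0.01 -0.09] F [-0.7  0.6  7. ] w 0.183
q [ 0.58  0.51 -0.13  1.95  0.1   0.69 -1.45]
```

Gripped at 15.6 mm, which matches the 16 mm handle. I'll lift and carry it to just short of the mouth, above it.

>>> arm_command(
  steps=[
    {"tx": 0, "ty": 0, "tz": -2, "twist": 0},
    {"tx": 0, "ty": 0, "tz": -3.5, "twist": 0},
    {"tx": 0, "ty": 0, "tz": -3.5, "twist": 0},
    {"tx": -1.2, "ty": -3.7, "tz": 0, "twist": 0},
    {"tx": -1.2, "ty": -3.7, "tz": 0, "twist": 0},
    {"tx": -1.2, "ty": -3.7, "tz": 0, "twist": 0},
    {"tx": -1.3, "ty": -3.7, "tz": 0, "twist": 0},
    {"tx": -1.3, "ty": -3.7, "tz": 0, "twist": 0},
    {"tx": -1.3, "ty": -3.7, "tz": 0, "twist": 0},
    {"tx": -1.3, "ty": -3.8, "tz": 0, "twist": 0},
    {"tx": -1.3, "ty": -3.8, "tz": 0, "twist": 0},
    {"tx": 0, "ty": 0, "tz": 0, "twist": -7.2},
    {"tx": 0, "ty": 0, "tz": 0, "twist": -7.2},
    {"tx": 0, "ty": 0, "tz": 0, "twist": -7.2},
    {"tx": 0, "ty": 0, "tz": 0, "twist": 0},
    {"tx": 0, "ty": 0, "tz": 0, "twist": 0},
  ],
)

```text
clock: 12.35
tool_pos: [0.4395, 0.0234, 0.1403]
orientation: [0.0, 0.998, 0.056, -0.0]
ft_force: [0.7, 0.9, -1.1]
gripper_width: 0.184
grip_force: 21.0
```

Run:
```python
from h import *
todo([.440,.0243,.093])
for n in("top","side"):
    p,d=env.grab_frame(n);cv2.imwrite(f"pics/{n}5.png",p);np.save(f"pics/{n}5.npy",d)
t=cv2.imread("pics/top5.png");s=cv2.imread("pics/side5.png")
cv2.imwrite("pics/v5.png",np.hstack([cv2.resize(t[165:245,225:305],(400,400),interpolation=2),cv2.resize(s[190:270,240:320],(400,400),interpolation=2)]))
```

```text
t 12.35 tcp [0.4395 0.0234 0.1403] M [[0.994, 0.112, -0.0], [0.112, -0.994, -0.0], [-0.0, 0.0, -1.0]] need cm [ 0.06 -0.09  4.73] F [ 0.7  0.9 -1.1] w 0.184
q [ 0.17  0.24 -0.38  2.11  0.12  0.82 -1.74]
```

View pics/v5.png

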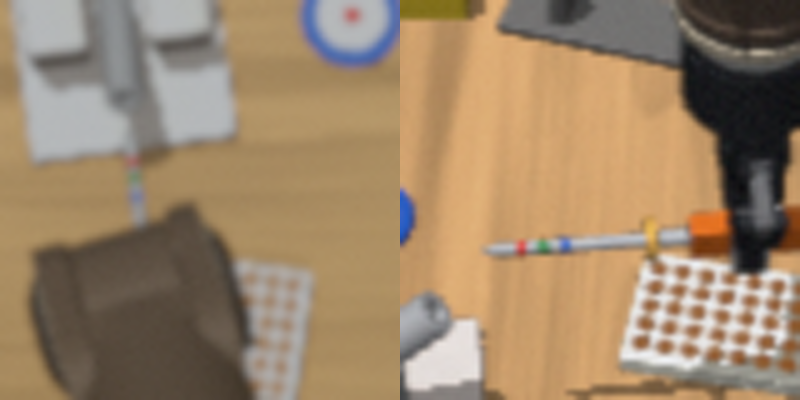

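The top view shows the rod's red band at (133,160), with the tip just short of the tube's mouth. In the side view the tip is at (485,250), the red band at (521,247) and the collar at (651,238). I'll triangulate the bands for the true height and heading.

Run:
```python
from h import *
t=cv2.imread("pics/top5.png");s=cv2.imread("pics/side5.png")
def c(p,bx,hs):
    x0,y0,x1,y1=bx;h=cv2.cvtColor(p,cv2.COLOR_BGR2HSV).astype(int)[y0:y1,x0:x1]
    dh=np.minimum(abs(h[...,0]-hs),180-abs(h[...,0]-hs)); w=np.where(dh<12,np.clip(h[...,1]-70,0,None),0).astype(float)
    g=np.indices(w.shape); return np.array([(g[1]*w).sum()/w.sum()+x0,(g[0]*w).sum()/w.sum()+y0]),int((w>0).sum())
P={}
for nm,hs,bt,bs in(("red",0,(248,194,255,200),(260,235,267,243)),("green",65,(248,197,256,203),(265,235,271,243)),("blue",112,(248,201,257,208),(269,234,277,243))):
    a,na=c(t,bt,hs);b,nb=c(s,bs,hs);P[nm]=tri(a,b);print(nm,na,nb,a,b,P[nm].round(4),"res",(proj("top",P[nm])-a).round(2))
tip=ray("side",[256.3,239.5],.159);print("tip~",tip.round(4)); col=ray("side",[289.7,237.2],.159);print("collar~",col.round(4))
p,M,_=tool();print("rel tcp", [((P[k]-p)@M).round(4).tolist() for k in P],((tip-p)@M).round(4),((col-p)@M).round(4))
```

```text
red 4 6 [251.07692308 196.8974359 ] [263.69754768 239.00544959] [0.5655 0.0368 0.1571] res [[ 0.   -0.45]]
green 0 3 [nan nan] [268.11666667 238.8       ] [nan nan nan] res [[nan nan]]
blue 0 4 [nan nan] [272.65340909 238.54545455] [nan nan nan] res [[nan nan]]
tip~ [[0.5871 0.0404 0.159 ]]
collar~ [[0.4954 0.0299 0.159 ]]
rel tcp [[0.1267, 0.001, -0.0169], [nan, nan, nan], [nan, nan, nan]] [[ 0.1485 -0.0002 -0.0187]] [[ 0.0563 -0.0001 -0.0187]]<stdin>:6: RuntimeWarning: invalid value encountered in scalar divide
```

```bash
cat >> h.py <<'E'
MOUTH=np.array([.6172,.0454,.110]); REL=np.array([.1485,0.,-.0187])
def plan(rows,psi=6.43,origin_rel=.0025):
    # rows: (theta deg, depth s mm): axis through mouth; tcp pose with gauge pivoted about the grasp point
    h=np.array([np.cos(np.radians(psi)),np.sin(np.radians(psi)),0]);P=[]
    for th,s in rows:
        a=np.radians(th);d=h*np.cos(a)-np.array([0,0,np.sin(a)])
        g=MOUTH+d*(s/1000-.1485)          # grasp point on axis (pivot)
        P.append(g-np.array([0,0,.019]))
    p,M,_=tool(); P=np.array([p]+P); print((100*np.diff(P,axis=0)@M).round(2).tolist()); return P
E
python3 - <<'E'
from h import *
P=plan([(0,-28),(0,-5),(0,5),(5,6),(10,8),(15,10),(20,12.5),(25,15),(30,18),(35,21),(40,25),(42,28)])
print(P.round(4).tolist())
E
```

```text
[[0.25, -0.19, 4.93], [2.3, 0.0, -0.0], [1.0, 0.0, -0.0], [0.15, 0.0, -1.24], [0.36, 0.0, -1.2], [0.46, 0.0, -1.14], [0.6, 0.0, -1.07], [0.68, 0.0, -0.99], [0.8, 0.0, -0.88], [0.86, 0.0, -0.79], [0.98, 0.0, -0.63], [0.51, 0.0, -0.12]]
[[0.4395, 0.0235, 0.1403], [0.4418, 0.0256, 0.091], [0.4647, 0.0282, 0.091], [0.4746, 0.0293, 0.091], [0.4761, 0.0295, 0.1034], [0.4797, 0.0299, 0.1154], [0.4843, 0.0304, 0.1268], [0.4902, 0.0311, 0.1375], [0.497, 0.0319, 0.1474], [0.5049, 0.0327, 0.1562], [0.5134, 0.0337, 0.1641], [0.5232, 0.0348, 0.1704], [0.5282, 0.0354, 0.1716]]
```

>>> arm_command(
  steps=[
    {"tx": 0.25, "ty": -0.2, "tz": 2, "twist": 0},
    {"tx": 0, "ty": 0, "tz": 2, "twist": 0},
    {"tx": 0, "ty": 0, "tz": 0.9, "twist": 0},
    {"tx": 0, "ty": 0, "tz": 0, "twist": 0},
    {"tx": 1.3, "ty": 0, "tz": 0, "twist": 0},
    {"tx": 1.0, "ty": 0, "tz": 0, "twist": 0},
    {"tx": 0.4, "ty": 0, "tz": 0, "twist": 0},
    {"tx": 0.3, "ty": 0, "tz": 0, "twist": 0},
    {"tx": 0.3, "ty": 0, "tz": 0, "twist": 0},
    {"tx": 0, "ty": 0, "tz": 0, "twist": 0},
    {"tx": 0, "ty": 0, "tz": 0, "twist": 0},
  ],
)

```text
clock: 13.82
tool_pos: [0.4746, 0.0293, 0.0913]
orientation: [0.0, 0.998, 0.057, 0.0]
ft_force: [1.5, -1.7, -2.3]
gripper_width: 0.184
grip_force: 20.9
```

Run:
```python
from h import *
todo([.4746,.0293,.091])
for n in("top","side"):
    p,d=env.grab_frame(n);cv2.imwrite(f"pics/{n}6.png",p);np.save(f"pics/{n}6.npy",d)
t=cv2.imread("pics/top6.png");s=cv2.imread("pics/side6.png")
cv2.imwrite("pics/v6.png",np.hstack([cv2.resize(t[165:215,230:280],(400,400),interpolation=2),cv2.resize(s[225:275,230:280],(400,400),interpolation=2)]))
```

```text
t 13.825 tcp [0.4746 0.0293 0.0913] M [[0.993, 0.115, 0.0], [0.115, -0.993, -0.0], [0.0, 0.0, -1.0]] need cm [-0.    0.    0.03] F [ 1.5 -1.7 -2.3] w 0.184
q [ 0.12  0.37 -0.35  2.07  0.19  0.73 -1.8 ]
```

View pics/v6.png

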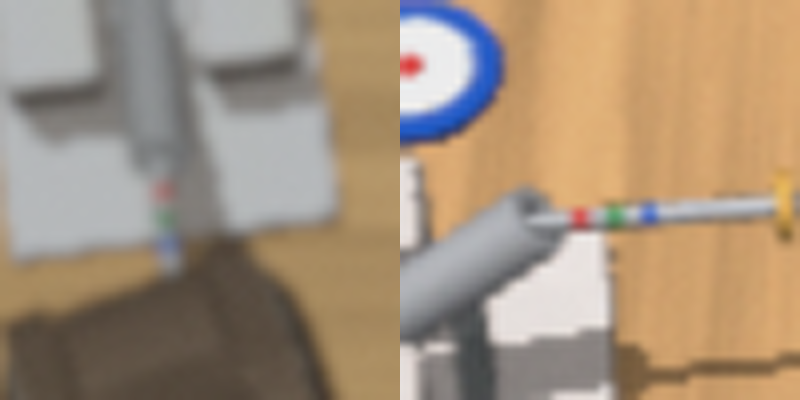

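The tip is inside the mouth: it enters the bore at (530,222) in the side view and is centred in the top view. I'll raise the handle in an arc about the mouth.

>>> arm_command(
  steps=[
    {"tx": 0.1, "ty": 0, "tz": -0.6, "twist": 0},
    {"tx": 0.1, "ty": 0, "tz": -0.6, "twist": 0},
    {"tx": 0.2, "ty": 0, "tz": -0.6, "twist": 0},
    {"tx": 0.2, "ty": 0, "tz": -0.6, "twist": 0},
    {"tx": 0.2, "ty": 0, "tz": -0.6, "twist": 0},
    {"tx": 0.25, "ty": 0, "tz": -0.6, "twist": 0},
    {"tx": 0.3, "ty": 0, "tz": -0.5, "twist": 0},
    {"tx": 0.3, "ty": 0, "tz": -0.5, "twist": 0},
    {"tx": 0, "ty": 0, "tz": 0, "twist": 0},
  ],
)

```text
clock: 15.05
tool_pos: [0.4918, 0.0315, 0.1378]
orientation: [-0.0, 0.998, 0.058, 0.001]
ft_force: [-0.5, -1.1, -1.6]
gripper_width: 0.186
grip_force: 20.9
```

```bash
cat >> h.py <<'E'
def pitch():  # gauge pitch from orange handle in the side view, cast on the vertical plane of the gauge
    p,d=env.grab_frame("side"); np.save("pics/last.npy",d); cv2.imwrite("pics/last.png",p)
    tp,M,s=tool(); e=M[:,0]; n=np.cross(e,[0,0,1]); n/=np.linalg.norm(n)
    K,T=cal("side"); C=world("side",[0,0],0.)[0]
    def cast(uv):
        D=world("side",uv,1.)-C; return C+D*((tp-C)@n/(D@n))[:,None]
    for nm,lo,hi in(("or",*OR),("brass",(17,110,90),(32,255,255)),("blue",(105,110,60),(125,255,255)),("green",(45,80,50),(80,255,255))):
        c=proj("side",tp+[0,0,.019])[0].astype(int); bx=(max(c[0]-50,0),max(c[1]-30,0),c[0]+25,c[1]+60)
        m=mask(p,lo,hi,bx);ys,xs=np.where(m>0)
        if len(xs): w=cast(np.c_[xs,ys].astype(float));r=(w-tp)@np.c_[e,[0,0,1]];print(nm,len(xs),"fwd/up of tcp mm",(1000*np.median(r,0)).round(1))
        if nm=="or":
            c0,v,q=axis_px(r*1000);print(" orange slope deg",np.degrees(np.arctan2(v[1],v[0])).round(1),"extent",np.ptp(q).round(0))
E
python3 - <<'E'
from h import *
todo([.4902,.0311,.1375]);pitch()
E
```

```text
t 15.05 tcp [0.4918 0.0315 0.1378] M [[0.993, 0.115, 0.002], [0.115, -0.993, 0.0], [0.002, 0.0, -1.0]] need cm [-0.17  0.02  0.03] F [-0.5 -1.1 -1.6] w 0.186
q [ 0.14  0.32 -0.36  2.    0.15  0.85 -1.76]
or 106 fwd/up of tcp mm [13.8  9.2]
 orange slope deg 51.6 extent 154.0
brass 72 fwd/up of tcp mm [53.2  0.4]
blue 10 fwd/up of tcp mm [134.5  54.5]
green 10 fwd/up of tcp mm [  18.3 -262.2]
```

The collar now lies 19° below the grip, so the gauge is pivoting as planned with small forces. I'll continue to 40° and feed in.

>>> arm_command(
  steps=[
    {"tx": 0.3, "ty": 0, "tz": -0.5, "twist": 0},
    {"tx": 0.35, "ty": 0, "tz": -0.5, "twist": 0},
    {"tx": 0.35, "ty": 0, "tz": -0.45, "twist": 0},
    {"tx": 0.4, "ty": 0, "tz": -0.45, "twist": 0},
    {"tx": 0.4, "ty": 0, "tz": -0.4, "twist": 0},
    {"tx": 0.45, "ty": 0, "tz": -0.4, "twist": 0},
    {"tx": 0.5, "ty": 0, "tz": -0.35, "twist": 0},
    {"tx": 0.5, "ty": 0, "tz": -0.3, "twist": 0},
    {"tx": 0, "ty": 0, "tz": 0, "twist": 0},
  ],
)

```text
clock: 16.23
tool_pos: [0.5241, 0.0353, 0.171]
orientation: [-0.0, 0.998, 0.058, 0.001]
ft_force: [0.4, -1.2, -1.5]
gripper_width: 0.184
grip_force: 21.9
```

Run:
```python
from h import *
todo([.5232,.0348,.1704]);pitch()
P=plan([(40,25),(40,40),(40,60),(40,80),(40,92.5)])
```

```text
t 16.225 tcp [0.5241 0.0353 0.171 ] M [[0.993, 0.115, 0.001], [0.115, -0.993, 0.0], [0.001, -0.0, -1.0]] need cm [-0.1   0.04  0.06] F [ 0.4 -1.2 -1.5] w 0.184
q [ 0.13  0.33 -0.36  1.89  0.14  0.94 -1.75]
or 73 fwd/up of tcp mm [16.2  0.6]
 orange slope deg 58.4 extent 166.0
brass 61 fwd/up of tcp mm [ 41.9 -17.9]
blue 91 fwd/up of tcp mm [115.7  13.7]
green 1 fwd/up of tcp mm [ 86.5 -56.3]
[[-0.09, 0.05, 0.06], [1.15, 0.0, 0.97], [1.53, 0.01, 1.29], [1.53, 0.01, 1.29], [0.96, 0.0, 0.8]]
```

Pitch is about 41° and the forces are low. I'll push in along 40°.

>>> arm_command(
  steps=[
    {"tx": 0.6, "ty": 0, "tz": 0.55, "twist": 0},
    {"tx": 0.75, "ty": 0, "tz": 0.65, "twist": 0},
    {"tx": 0.75, "ty": 0, "tz": 0.65, "twist": 0},
    {"tx": 0.75, "ty": 0, "tz": 0.65, "twist": 0},
    {"tx": 0.75, "ty": 0, "tz": 0.65, "twist": 0},
    {"tx": 0, "ty": 0, "tz": 0, "twist": 0},
  ],
)

```text
clock: 17.02
tool_pos: [0.56, 0.0394, 0.1387]
orientation: [-0.0, 0.998, 0.058, 0.0]
ft_force: [2.6, -2.9, -0.9]
gripper_width: 0.182
grip_force: 21.9
```

Run:
```python
from h import *
todo([.5232,.0348,.1704]);pitch()
P=plan([(40,80),(40,90)])
```

```text
t 17.025 tcp [0.56   0.0394 0.1387] M [[0.993, 0.115, 0.001], [0.115, -0.993, 0.0], [0.001, -0.0, -1.0]] need cm [-3.7   0.03 -3.17] F [ 2.6 -2.9 -0.9] w 0.182
q [ 0.11  0.43 -0.34  1.84  0.18  0.91 -1.77]
or 57 fwd/up of tcp mm [18.2  7.5]
 orange slope deg 33.7 extent 120.0
brass 66 fwd/up of tcp mm [ 38. -14.]
blue 145 fwd/up of tcp mm [93.4 47. ]
green 8 fwd/up of tcp mm [ -28.9 -268. ]
[[0.54, 0.04, 0.4], [0.77, 0.0, 0.64]]
```

>>> arm_command(
  steps=[
    {"tx": 0.5, "ty": 0, "tz": 0.42, "twist": 0},
    {"tx": 0.4, "ty": 0, "tz": 0.34, "twist": 0},
    {"tx": 0.25, "ty": 0, "tz": 0.21, "twist": 0},
    {"tx": 0.15, "ty": 0, "tz": 0.13, "twist": 0},
    {"tx": 0.15, "ty": 0, "tz": 0.13, "twist": 0},
    {"tx": 0, "ty": 0, "tz": 0, "twist": 0},
  ],
)

```text
clock: 17.82
tool_pos: [0.5736, 0.0409, 0.127]
orientation: [0.0, 0.998, 0.058, 0.0]
ft_force: [1.3, -3.5, 1.2]
gripper_width: 0.182
grip_force: 22.2
```

Run:
```python
from h import *
todo([.5732,.0408,.1275]);pitch()
P=plan([(40,90)])
```

```text
t 17.825 tcp [0.5736 0.0409 0.127 ] M [[0.993, 0.115, 0.0], [0.115, -0.993, -0.0], [0.0, 0.0, -1.0]] need cm [-0.04  0.   -0.05] F [ 1.3 -3.5  1.2] w 0.182
q [ 0.1   0.46 -0.34  1.81  0.19  0.9  -1.78]
or 43 fwd/up of tcp mm [20.7 11.8]
 orange slope deg -34.0 extent 68.0
brass 66 fwd/up of tcp mm [ 37.9 -25.1]
blue 146 fwd/up of tcp mm [79.6 60. ]
green 23 fwd/up of tcp mm [ -41.3 -261.6]
[[-0.1, 0.04, -0.16]]
```

>>> arm_command(
  steps=[
    {"tx": 0.15, "ty": 0, "tz": 0.13, "twist": 0},
    {"tx": 0.15, "ty": 0, "tz": 0.13, "twist": 0},
    {"tx": 0, "ty": 0, "tz": 0, "twist": 0},
  ],
  grip_force=30,
)

```text
clock: 18.25
tool_pos: [0.5735, 0.0408, 0.1258]
orientation: [0.001, 0.998, 0.058, -0.003]
ft_force: [-15.0, -5.7, 23.9]
gripper_width: 0.184
grip_force: 34.4
```

>>> arm_command(
  steps=[
    {"tx": 0.1, "ty": 0, "tz": 0.08, "twist": 0},
    {"tx": 0.1, "ty": 0, "tz": 0.08, "twist": 0},
    {"tx": 0, "ty": 0, "tz": 0, "twist": 0},
  ],
)

```text
clock: 18.62
tool_pos: [0.5739, 0.0408, 0.1248]
orientation: [0.001, 0.998, 0.057, -0.004]
ft_force: [-23.9, -7.0, 34.6]
gripper_width: 0.183
grip_force: 35.9
```

The push now meets 28 to 42 N exactly at the expected depth, so the collar is on the mouth. I'll check that numerically.

Run:
```python
from h import *
p,d=env.grab_frame("side")
c=proj("side",MOUTH)[0]; print("mouth px",c)
x0,y0=(c-[12,14]).astype(int)
m=mask(p,(15,100,80),(34,255,255),(x0,y0,x0+30,y0+24));ys,xs=np.where(m>0);print("brass px",len(xs),xs.mean(),ys.mean(),xs.min(),xs.max(),ys.min(),ys.max())
ax=np.array([-np.cos(np.radians(40))*.9937,-np.cos(np.radians(40))*.112,np.sin(np.radians(40))])
for s in(0,.003,.006,.010): print(s,proj("side",MOUTH+ax*s).round(1))
w=world("side",np.c_[xs,ys],d[ys,xs]); print("brass depth: along axis mm",np.percentile((w-MOUTH)@ax*1000,[10,50,90]).round(1))
m=mask(p,*OR,(x0,y0-30,x0+50,y0+24));ys,xs=np.where(m>0);w=world("side",np.c_[xs,ys],d[ys,xs])-MOUTH; ok=abs(w@ax-.055)<.06;w=w[ok];print("orange along axis",np.percentile(w@ax*1000,[3,50,97]).round(1),len(w))
```

```text
mouth px [246.60695994 252.01974025]
brass px 317 247.58359621451103 247.73817034700315 234 263 238 261
0 [[246.6 252. ]]
0.003 [[247.4 251.5]]
0.006 [[248.1 251. ]]
0.01 [[249.2 250.4]]
brass depth: along axis mm [-100.1  -71.6    5.1]
orange along axis [28.5 37.8 89.6] 47
```

The handle spans 28 to 90 mm along the axis from the mouth, where 24 to 88 is expected for a seated collar. It is seated, so I'll draw it out.

>>> arm_command(
  steps=[
    {"tx": -0.3, "ty": 0, "tz": -0.25, "twist": 0},
    {"tx": -0.75, "ty": 0, "tz": -0.64, "twist": 0},
    {"tx": -1.15, "ty": 0, "tz": -0.96, "twist": 0},
    {"tx": -1.15, "ty": 0, "tz": -0.96, "twist": 0},
    {"tx": -1.15, "ty": 0, "tz": -0.96, "twist": 0},
    {"tx": -1.15, "ty": 0, "tz": -0.96, "twist": 0},
    {"tx": -1.15, "ty": 0, "tz": -0.96, "twist": 0},
    {"tx": -1.15, "ty": 0, "tz": -0.96, "twist": 0},
    {"tx": -1.15, "ty": 0, "tz": -0.96, "twist": 0},
    {"tx": -1.15, "ty": 0, "tz": -0.96, "twist": 0},
    {"tx": 0, "ty": 0, "tz": 0, "twist": 0},
    {"tx": 0, "ty": 0, "tz": 0, "twist": 0},
  ],
)

```text
clock: 20.18
tool_pos: [0.4768, 0.0298, 0.2085]
orientation: [-0.0, 0.998, 0.058, 0.0]
ft_force: [0.8, -0.8, -0.7]
gripper_width: 0.182
grip_force: 30.9
```

Run:
```python
from h import *
todo([.46,-.29,.2]);pitch()
```

```text
t 20.175 tcp [0.4768 0.0298 0.2085] M [[0.993, 0.115, 0.001], [0.115, -0.993, 0.0], [0.001, 0.0, -1.0]] need cm [-5.35 31.58  0.85] F [ 0.8 -0.8 -0.7] w 0.182
q [ 0.17  0.21 -0.38  1.95  0.09  1.   -1.71]
or 92 fwd/up of tcp mm [-12.4   2.6]
 orange slope deg -110.1 extent 225.0
brass 94 fwd/up of tcp mm [82.3  3.2]
blue 1 fwd/up of tcp mm [ 78.4 -44. ]
green 2 fwd/up of tcp mm [ 87.1 -53.5]
```

The tip is well out, about 38 mm, and the pitch is still 40°. To level it I'll go back over the cradle 15 mm forward of the picking place. Lowering there lets the front post tip the rod up in the pads.

>>> arm_command(
  steps=[
    {"tx": -0.5, "ty": 4.0, "tz": 0, "twist": 0},
    {"tx": -0.5, "ty": 4.0, "tz": 0, "twist": 0},
    {"tx": -0.5, "ty": 4.0, "tz": 0, "twist": 0},
    {"tx": -0.5, "ty": 4.0, "tz": 0, "twist": 0},
    {"tx": -0.5, "ty": 4.0, "tz": 0, "twist": 0},
    {"tx": -0.5, "ty": 4.0, "tz": 0, "twist": 0},
    {"tx": -0.5, "ty": 4.1, "tz": 0, "twist": 0},
    {"tx": -0.4, "ty": 4.1, "tz": 0, "twist": 0},
    {"tx": 0, "ty": 0, "tz": 0, "twist": 7.1},
    {"tx": 0, "ty": 0, "tz": 0, "twist": 7.1},
    {"tx": 0, "ty": 0, "tz": 0, "twist": 7.2},
    {"tx": 0, "ty": 0, "tz": 0, "twist": 0},
    {"tx": 0, "ty": 0, "tz": 0, "twist": 0},
  ],
  grip_force=20,
)

```text
clock: 21.85
tool_pos: [0.475, -0.2945, 0.2081]
orientation: [-0.0, 0.992, -0.127, -0.0]
ft_force: [-0.0, -0.1, -0.4]
gripper_width: 0.179
grip_force: 30.8
```

Run:
```python
from h import *
todo([.4749,-.2946,.0511]);pitch()
```

```text
t 21.85 tcp [ 0.475  -0.2945  0.2081] M [[0.968, -0.253, -0.0], [-0.253, -0.968, 0.0], [-0.001, -0.0, -1.0]] need cm [ 0.    0.02 15.7 ] F [-0.  -0.1 -0.4] w 0.179
q [ 0.55  0.33 -0.11  1.78  0.04  1.04 -1.39]
or 20 fwd/up of tcp mm [ 1.1 16.9]
 orange slope deg -32.3 extent 68.0
brass 177 fwd/up of tcp mm [ 169.9 -168. ]
```

>>> arm_command(
  steps=[
    {"tx": 0, "ty": 0, "tz": 3, "twist": 0.2},
    {"tx": 0, "ty": 0, "tz": 3, "twist": 0},
    {"tx": 0, "ty": 0, "tz": 1.5, "twist": 0},
    {"tx": 0, "ty": 0, "tz": 0.7, "twist": 0},
    {"tx": 0, "ty": 0, "tz": 0.7, "twist": 0},
    {"tx": 0, "ty": 0, "tz": 0.7, "twist": 0},
    {"tx": 0, "ty": 0, "tz": 0.7, "twist": 0},
    {"tx": 0, "ty": 0, "tz": 0, "twist": 0},
  ],
)

```text
clock: 22.9
tool_pos: [0.4749, -0.2945, 0.1051]
orientation: [-0.0, 0.991, -0.13, -0.0]
ft_force: [2.1, 0.1, -0.3]
gripper_width: 0.182
grip_force: 29.7
```

Run:
```python
from h import *
todo([.4749,-.2946,.0511]);pitch()
p=cv2.imread("pics/last.png");cv2.imwrite("pics/v7.png",cv2.resize(p[140:220,240:340],(800,600)[:2],interpolation=2))
```

```text
t 22.9 tcp [ 0.4749 -0.2945  0.1051] M [[0.966, -0.259, -0.0], [-0.259, -0.966, 0.0], [-0.0, -0.0, -1.0]] need cm [0.   0.01 5.4 ] F [ 2.1  0.1 -0.3] w 0.182
q [ 0.55  0.44 -0.1   1.88  0.06  0.82 -1.42]
or 29 fwd/up of tcp mm [-12.8  13.4]
 orange slope deg -36.0 extent 72.0
brass 173 fwd/up of tcp mm [171.5 -66.9]
blue 2 fwd/up of tcp mm [ 89.8 -30.3]
```

The blue band sits 29° below the grip, so the post is turning the rod up as expected. I'll carry on down to the height where it is level.

>>> arm_command(
  steps=[
    {"tx": 0, "ty": 0, "tz": 0.8, "twist": 0},
    {"tx": 0, "ty": 0, "tz": 0.8, "twist": 0},
    {"tx": 0, "ty": 0, "tz": 0.8, "twist": 0},
    {"tx": 0, "ty": 0, "tz": 0.8, "twist": 0},
    {"tx": 0, "ty": 0, "tz": 0.8, "twist": 0},
    {"tx": 0, "ty": 0, "tz": 0.7, "twist": 0},
    {"tx": 0, "ty": 0, "tz": 0.5, "twist": 0},
    {"tx": 0, "ty": 0, "tz": 0.2, "twist": 0},
    {"tx": 0, "ty": 0, "tz": 0, "twist": 0},
  ],
)

```text
clock: 24.08
tool_pos: [0.4745, -0.2944, 0.0522]
orientation: [-0.0, 0.991, -0.131, -0.0]
ft_force: [-5.2, 2.4, 11.5]
gripper_width: 0.185
grip_force: 30.6
```

Run:
```python
from h import *
todo([.4749,-.2946,.0511]);pitch()
p=cv2.imread("pics/last.png");cv2.imwrite("pics/v7.png",cv2.resize(p[140:215,240:340],(800,600),interpolation=2))
```

```text
t 24.075 tcp [ 0.4745 -0.2944  0.0522] M [[0.966, -0.259, -0.001], [-0.259, -0.966, 0.0], [-0.001, 0.0, -1.0]] need cm [0.04 0.01 0.11] F [-5.2  2.4 11.5] w 0.185
q [ 0.54  0.52 -0.1   1.92  0.07  0.71 -1.43]
or 26 fwd/up of tcp mm [-16.6  24.3]
 orange slope deg -27.3 extent 66.0
brass 166 fwd/up of tcp mm [172.3 -20.2]
green 2 fwd/up of tcp mm [112.1  17.3]
```

The rod rests level on both posts: the green band is at grip height and the push up is 11 N. I'll lift and carry it to the pad.

>>> arm_command(
  steps=[
    {"tx": 0, "ty": 0, "tz": -1, "twist": 0},
    {"tx": 0, "ty": 0, "tz": -2.5, "twist": 0},
    {"tx": 0, "ty": 0, "tz": -3, "twist": 0},
    {"tx": 0.2, "ty": -2.8, "tz": 0, "twist": 0},
    {"tx": 0.2, "ty": -2.8, "tz": 0, "twist": 0},
    {"tx": 0.2, "ty": -2.8, "tz": 0, "twist": 0},
    {"tx": 0.2, "ty": -2.8, "tz": 0, "twist": 0},
    {"tx": 0.2, "ty": -2.8, "tz": 0, "twist": 0},
    {"tx": 0.2, "ty": -2.8, "tz": 0, "twist": 0},
    {"tx": 0.2, "ty": -2.9, "tz": 0, "twist": 0},
    {"tx": 0.2, "ty": -2.9, "tz": 0, "twist": 0},
    {"tx": 0, "ty": 0, "tz": 1.5, "twist": 0},
    {"tx": 0, "ty": 0, "tz": 1.5, "twist": 0},
    {"tx": 0, "ty": 0, "tz": 0, "twist": 0},
    {"tx": 0, "ty": 0, "tz": 0, "twist": 0},
  ],
  grip_force=40,
)

```text
clock: 26.0
tool_pos: [0.5486, -0.0813, 0.0864]
orientation: [0.0, 0.991, -0.131, -0.0]
ft_force: [0.3, 0.8, -0.0]
gripper_width: 0.177
grip_force: 39.1
```

Run:
```python
from h import *
todo([.5485,-.080,.088])
t,_=env.grab_frame("top");s,_=env.grab_frame("side");cv2.imwrite("pics/top8.png",t);cv2.imwrite("pics/side8.png",s)
tp,M,_=tool(); e=tp+M@[.1485,0,-.018];print("exp tip",e.round(4),proj("top",e),proj("side",e),"pad px",proj("top",[.692,-.118,.006]),proj("side",[.692,-.118,.006]))
a=cv2.resize(t[145:205,265:345],(800,600),interpolation=2)[:,:400*2]
cv2.imwrite("pics/v8.png",np.hstack([cv2.resize(t[120:240,180:340],(400,300),interpolation=2),cv2.resize(s[180:270,200:320],(400,300),interpolation=2)]))
```

```text
t 26.0 tcp [ 0.5486 -0.0813  0.0864] M [[0.966, -0.26, -0.0], [-0.26, -0.966, -0.0], [-0.0, 0.0, -1.0]] need cm [-0.05 -0.12 -0.16] F [ 0.3  0.8 -0. ] w 0.177
q [ 0.18  0.47 -0.15  1.9   0.1   0.78 -1.86]
exp tip [ 0.6924 -0.1195  0.105 ] [[296.37674107 161.63724304]] [[227.76776837 211.09379128]] pad px [[294.49898824 167.27147007]] [[231.09151745 232.78326279]]
```

View pics/v8.png

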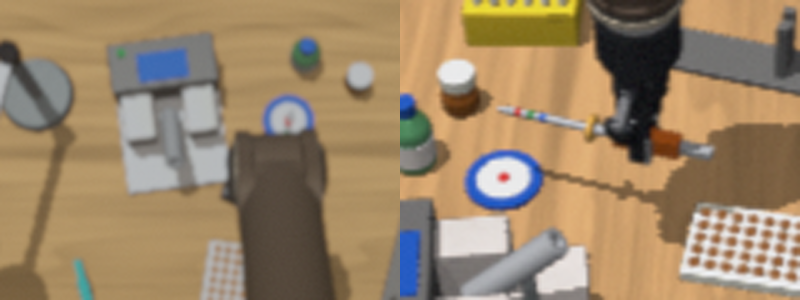

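The side view shows the tip at (500,110), over the pad at (503,178). The collar is at (592,126) and the stub end at (712,152). I'll compute the slope and the tip position from those.

Run:
```python
from h import *
tp,M,_=tool();e=M[:,0];n=np.cross(e,[0,0,1]);n/=np.linalg.norm(n);C=world("side",[0,0],0.)[0]
uv=np.array([[200+100/3.333-.5,180+110/3.333-.5],[200+192/3.333-.5,180+126/3.333-.5],[200+312/3.333-.5,180+152/3.333-.5]])
D=world("side",uv,1.)-C;w=C+D*((tp-C)@n/(D@n))[:,None];print(w.round(4),((w-tp)@np.c_[e,[0,0,1]]*1000).round(1))
d=w[0]-w[2];print("pitch",np.degrees(np.arcsin(d[2]/np.linalg.norm(d))),np.linalg.norm(d), "tip-pad mm",((w[0]-[.692,-.118,0])*1000).round(1))
t=cv2.imread("pics/top8.png");m=mask(t,(0,90,70),(8,255,255),(280,150,310,180))|mask(t,(172,90,70),(180,255,255),(280,150,310,180));ys,xs=np.where(m>0);print(list(zip(xs,ys)))
```

```text
[[ 0.6874 -0.1182  0.1002]
 [ 0.5993 -0.0945  0.1056]
 [ 0.4889 -0.0648  0.1055]] [[143.2  13.4]
 [ 52.1  18.7]
 [-62.2  18.6]]
pitch -1.4721825167968012 0.20554812849787962 tip-pad mm [ -4.6  -0.2 100.2]
[]
```

The tip is 5 mm from the pad's centre, 100 mm up, and the pitch is about -1.5°. I'll check the lamp once more and hand in.

Run:
```python
from h import *
p,d=env.grab_frame("side");ys,xs=np.where(mask(p,(60,60,20),(90,255,200),(230,230,380,380))>0);w=world("side",np.c_[xs,ys],d[ys,xs]);w=w[abs(w[:,2]-.24)<.03]
c=np.median(w,0);a=np.degrees(np.arctan2(c[1]-.247-.01,c[0]-.731));print(len(w),c.round(3),"turned deg",(-132.4-a)%360)
s=env.get_state();print(np.abs(s["qvel"]).max(),s["grip_force"])
if len(w)>100 and 58<(-132.4-a)%360<85: print(env.hand_in())
```

```text
984 [0.488 0.334 0.245] turned deg 65.25793894255298
0.003580681420094626 39.08419668674469
the job is handed in; nothing more can be done
None
```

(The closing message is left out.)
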